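# Clock the stake anvil and lock it with its index pin

### The arm

A 6-joint arm with a two-finger parallel gripper is mounted at the origin on the work surface. World frame = base frame: x ahead of the robot, y to its left, z up, the work surface at z = 0. Lengths are in m, angles in degrees, forces in N, time in s.
With the tool pointing down it reaches from about 0.375 to 0.75 m from the base axis. Payload 9 kg.
Tool frame: the origin (TCP) lies midway between the tips of the shut fingers; the grasp point (between the pads) lies 19 mm behind it (r.pinch_z is the distance from the TCP to the grasp point, in m); z points along the fingers, y is the line along which they close (so a half turn about z gives the same grasp; the last joint's range is limited). The gripper opens to 85 mm and grips with 20 to 120 N. Pads are 22 mm wide; open, the fingers measure 114 mm over their backs; the gripper's body (76 mm by 85 mm) begins 54 mm behind the grasp point. The pads swing forward as they close: fully open they stand 13 mm farther back than shut.
Start: joints at [-85.697, 5.964, 5.575, 89.605, 0, 77.527], TCP at [0.173, -0.574, 0.231] pointing down, gripper open.
Joint ranges: [-171.21, 171.21], [-48.23, 106.86], [-62.78, 66.21], [-105.2, 120.99], [-86.42, 89.51], [-180, 180]. Speed limits (degrees/s): [127.2, 127.2, 147.25, 180, 180, 180].

### API

Orientations are given as [roll, pitch, yaw] about the fixed x, y, z axes, in that order (R = Rz(yaw) Ry(pitch) Rx(roll)).
In Python, from plant import r gives the robot as it stands.
- The arm moves only by the tool play_rows, never from a script. Its argument "series" is a list of rows, each a list of 4 numbers: the shift along the tool's x, y, z in cm, then the turn about the tool's z in degrees. In form: [[x, y, z, roll], ...]. A call has 1 to 10 rows; each row is the pose to reach, as a shift and turn from the pose commanded when the call began, along the tool's axes at that moment; what a row does not reach only later rows make up. A row lasts 1/10 s, in which the tool goes at most 50 mm and 8.59 degrees, less where a joint would pass 70% of its speed; a pose out of reach is approached as far as the arm can. A call with a gripper value outside its range is refused whole. "claw" is the opening, from -1 (shut) to 1 (fully open), set as the call begins (left out, the last holds). The fingers move at their own pace and stop on an object; the grip force is fixed at half the most. Time passes only in rows, so rows that repeat a pose let the fingers close. It gives the time, the measured TCP pose, the force, the opening and the grip force at its end, in the units of the state.
- r.state(): the state, without advancing time (a new reading comes with each control period).
- r.read_camera(name): name is "side" or "top"; returns a dict with "pixels" (420x560x3 uint8, blue, green, red), "mtx" (3x3 intrinsics, pixels), "world_from_camera" (4x4, takes a point from camera to world coordinates). Camera axes: x right, y down, z forward; pixel columns grow to the right and rows downward; lengths in m; the calibration is good to about 2 mm. A picture is of the moment at which its call begins. There is no depth.
- r.job_done(): hands the job in; it is judged then, once.
The state is a dict: "time": time; "qpos": joint angles; "dq": joint speeds; "tau": joint torques, N m; "tool_pos": TCP position; "ee_rot": TCP orientation; "wrist_force": force on the tool from outside, world axes, zero at the start; "moment": the same for the moment, N m; "finger_gap": finger opening in m; "gripper_force": force on a finger pad.
Only numpy, scipy, OpenCV 4.12 (cv2) and the standard library are available. Lean on these libraries where they do the work, as an engineer would, in place of code of your own. Each camera call takes 0.05 s, during which the arm holds its last target. There are 200 camera calls.

### The job

Screw the stake anvil down (clockwise seen from above) until its flat face looks squarely to the front of its block, the side with the index hole, so that its fork straddles the hole; it has no stop there, so do not screw it past. Then take the square-headed index pin from the punch rack and drop it gently, without forcing it, between the prongs and fully home in the index hole, feeling along the slot for the hole, and let go; leave the other things as they are.

Things in the scene. Friction and masses are not known exactly. Their poses are not given: they have to be found in the camera images.
- block: Fixed dark steel block, 165 (x) x 130 x 50 mm high, on a thin wooden foot. Origin: centre of its underside, on the stake's screw axis; z up. Front: its own -x side, turned roughly away from the robot, with a bright bush (top 52 mm above the bench) that holds the index hole: round, 11.5 mm wide, on the block's x axis, anywhere from 50 to 66 mm in front of the screw axis: find it by feel or eye.
- stake: Steel stake anvil on an upright right-hand thread in the block. Origin: on its screw axis, at the underside of its flange (64 mm across, 10 mm thick), 4 mm above the block's top when the face is square, sinking 1 mm per rad of tightening; z up; x from flat face to horn, so square = its x along the block's x. At the start it needs 1.4 to 2.5 rad of tightening (towards negative yaw).
- stake_grip (a point): Point on the stake's axis in the middle of the anvil body, 40 mm above its origin; axes as the stake's. The body is 62 mm long (x) and 34 mm wide (y, both long sides free to grip), from 16 to 56 mm above the origin; a conical horn runs on to x = +82 mm. Turning takes 0.3 Nm, rising to 0.5 as a washer is squeezed; it stays where left; a grip of 40 to 50 N turns it.
- stake_fork (a point): Point on the stake between the prongs of its fork, level with their tops (10 mm above the stake's origin, 64 mm above the bench when square), 58 mm from the screw axis towards the stake's -x. The two prongs are 9 mm wide, 10 mm thick, with a 13 mm gap open outwards; they reach 76 mm from the axis.
- pin: Loose steel index pin, 80 g, standing in one of the rack's three holes: shank 10 mm across with a slightly bevelled foot, 90 mm long, then a square head 18 x 18 x 24 mm (from 90 to 114 mm above the foot) with sides along the pin's x and y. Origin: centre of the foot; z up. Fully home in the index hole its foot is 20 mm above the bench, 32 mm below the bush's top.
- rack: Fixed pale wooden punch rack, 180 (x) x 50 x 45 mm high, origin: centre of the underside; three holes 12 mm wide and 30 mm deep on its long midline at x = -60, 0 and +60 mm, holding the pin and two punches in any order.
- punch_ball: Bystander: steel punch with a ball head, 109 mm long, standing in the rack. Origin: centre of its foot.
- punch_round: Bystander: steel punch with a round dark body 14 mm across, 112 mm long, standing in the rack. Origin: centre of its foot.
- tub: Bystander: clear open tub 90 mm across, 60 mm high. Origin: centre of its underside.
- glue: Bystander: white bottle 44 mm across, 110 mm high. Origin: centre of its underside.
- hammer: Bystander: hammer 240 mm long lying at the far side.
- file: Bystander: driver 190 mm long lying at the far right.
- bangle: Bystander: brass bangle 64 mm across lying flat.
There are look-alikes about, which are no part of the job. What is shaped like the pin but blue or pink is not meant. There is more than one size of the block; the one meant has the size given above.

How it is judged:
By the outcome, as a careful person would: the job done as asked, in the order asked, and still so for the second after the job is handed in, with the robot touching nothing.
It also fails if it takes over 72 s, if anything falls off the work surface, if the arm or the gripper's body presses on something with over 40 N, if the wrist force passes 120 N, or if a joint passes its speed limit or range.

## Working session

There is one attempt and no reset: what is moved stays moved. The work goes in short steps, Python scripts to look and compute and a tool call to move; the robot and the scene stay as the last step left them, time stands still between calls to the robot, and variables do not carry over. Pictures are saved under pics/ and viewed, at most 12 in all, crops included, and the job is handed in when it is done.

Besides the shell and the picture viewer there is one more tool, called after "Call:" in YAML: its name, and indented under it one key for each argument. play_rows: Moves the arm, as the interface text tells. Its arguments: {"type":"object","properties":{"series":{"type":"array"},"claw":{"type":"number"}},"required":["series"]}

```bash
mkdir -p pics; ls; cat > h.py <<'E'
import numpy as np, cv2
from plant import r
def cam(n,f=None):
    c=r.read_camera(n)
    np.savez(f'{n}.npz',**c)
    if f: cv2.imwrite('pics/'+f,c['pixels'])
    return c
def ld(n): return np.load(f'{n}.npz')
def ray(c,u,v):
    T=c['world_from_camera'];d=T[:3,:3]@np.linalg.solve(c['mtx'],[u,v,1.]);return T[:3,3],d
def atz(c,u,v,z):
    o,d=ray(c,u,v);return o+d*(z-o[2])/d[2]
def px(c,P):
    T=np.linalg.inv(c['world_from_camera']);P=np.atleast_2d(P);q=P@T[:3,:3].T+T[:3,3];q=q@c['mtx'].T;return q[:,:2]/q[:,2:]
def tri(c1,p1,c2,p2):
    A=[];b=[]
    for c,p in((c1,p1),(c2,p2)):
        o,d=ray(c,*p);d=d/np.linalg.norm(d);M=np.eye(3)-np.outer(d,d);A.append(M);b.append(M@o)
    return np.linalg.lstsq(np.vstack(A),np.hstack(b),rcond=None)[0]
E
python3 - <<'E'
from h import *
a=cam('top','top0.png');b=cam('side','side0.png')
for c in(a,b):print(c['mtx'],c['world_from_camera'].round(3))
print(r.state(), r.pinch_z)
E
```

```text
pics
[[540.63641972   0.         276.06237238]
 [  0.         540.63641972 208.01489783]
 [  0.           0.           1.        ]] [[-0.028 -0.98   0.197  0.327]
 [-1.     0.028 -0.004 -0.041]
 [-0.002 -0.197 -0.98   1.306]
 [ 0.     0.     0.     1.   ]]
[[480.90000981   0.         280.88699758]
 [  0.         480.90000981 207.01800293]
 [  0.           0.           1.        ]] [[-0.784 -0.39   0.483  0.028]
 [-0.621  0.51  -0.596  0.604]
 [-0.014 -0.767 -0.641  0.792]
 [ 0.     0.     0.     1.   ]]
{'time': 0.1, 'qpos': array([-8.56962534e+01,  5.99701497e+00,  5.53091895e+00,  8.96079888e+01,
        6.95042148e-04,  7.75280985e+01]), 'dq': array([-0.00524548, -0.06208626,  0.1050686 ,  0.06769947,  0.0225279 ,
        0.09104393]), 'tau': array([ 6.18646314e-03, -5.58206248e+01,  5.04721284e+01,  1.28198101e-02,
       -2.29771185e-04, -8.61529173e-06]), 'tool_pos': array([ 0.17317636, -0.57412185,  0.23057581]), 'ee_rot': array([-1.79927814e+02, -1.66780548e-02,  1.67756371e+01]), 'wrist_force': array([ 0.08939586, -0.22433396,  0.31189534]), 'moment': array([ 0.03449256, -0.01543146, -0.0126932 ]), 'gripper_force': 0.0, 'finger_gap': 0.08577575471935726} 0.0187
```

View pics/top0.png

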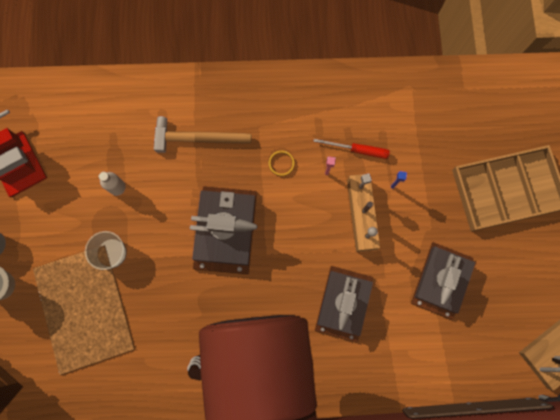

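View pics/side0.png

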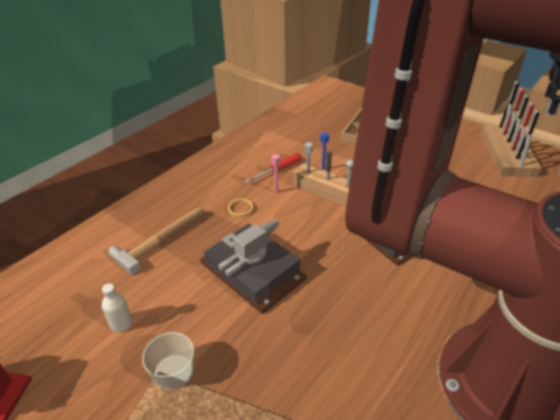

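Top view: large block at (225,230) is the wanted one; smaller look-alikes are at (345,303) and (443,280). The pin's candidates are the grey square head at (365,178), pink (331,161), blue (401,177), dark punch (367,208) and ball (372,232). I choose the grey one and check it in a close crop.

```bash
python3 - <<'E'
from h import *
a=ld('top')['pixels'];b=ld('side')['pixels']
# top crops x5: block (185..265,180..280), rack (315..415,150..255)
A=cv2.resize(a[178:282,185:265],None,fx=5,fy=5,interpolation=cv2.INTER_CUBIC)
B=cv2.resize(a[165:255,335:390],None,fx=5,fy=5,interpolation=cv2.INTER_CUBIC)
im=np.zeros((520,700,3),np.uint8);im[:,:400]=A;im[:450,410:685]=B
cv2.imwrite('pics/c1.png',im)
A=cv2.resize(b[215:310,195:310],None,fx=4,fy=4,interpolation=cv2.INTER_CUBIC)
B=cv2.resize(b[130:210,290:365],None,fx=4,fy=4,interpolation=cv2.INTER_CUBIC)
im=np.zeros((380,780,3),np.uint8);im[:,:460]=A;im[:320,470:770]=B
cv2.imwrite('pics/c2.png',im)
E
```

```text
(no output)
```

View pics/c1.png

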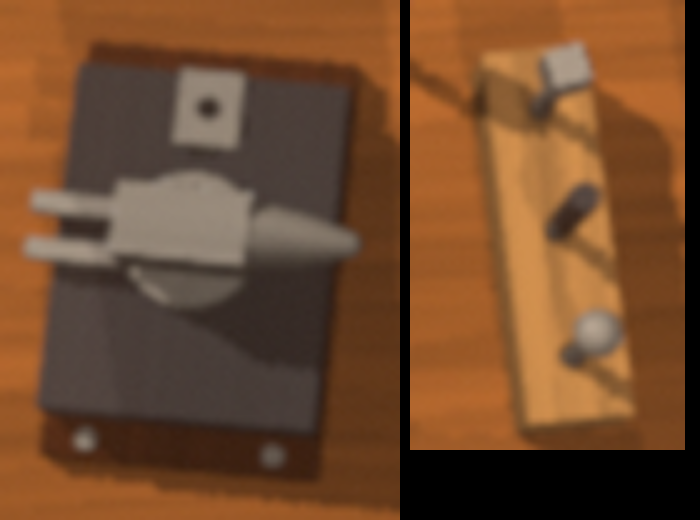

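View pics/c2.png

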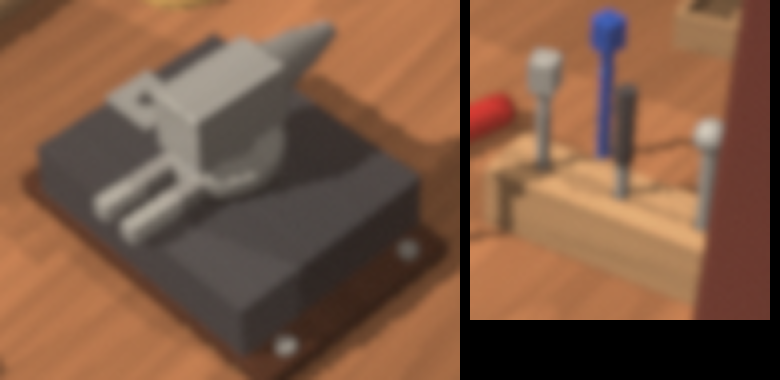

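```bash
python3 - <<'E'
from h import *
c=ld('top');s=ld('side')
f=lambda p,o,k:(np.array(p)+.5)/k-.5+o
T=lambda p,z:atz(c,*f(p,[185,178],5),z)[:2]
R=lambda p,z:atz(c,*f(np.array(p)-[410,0],[335,165],5),z)[:2]
S=lambda p,z:atz(s,*f(p,[195,215],4),z)[:2]
S2=lambda p,z:atz(s,*f(np.array(p)-[470,0],[290,130],4),z)[:2]
ang=lambda v:np.degrees(np.arctan2(v[1],v[0]))
K=[T(p,.05) for p in((80,65),(350,87),(318,432),(40,408))]
print('edges',[ (round(np.linalg.norm(K[i]-K[i-1]),4),round(ang(K[i]-K[i-1]),1)) for i in range(4)])
C=np.mean(K,0);print('block C top',C)
Ks=[S(p,.05) for p in((40,150),(215,37),(418,183),(243,315))]
print('side',[ (round(np.linalg.norm(Ks[i]-Ks[i-1]),4),round(ang(Ks[i]-Ks[i-1]),1)) for i in range(4)],np.mean(Ks,0))
h=T((208,107),.052);h2=S((146,98),.052);print('hole',h,h2,h-C,np.linalg.norm(h-C),ang(C-h),'side',np.linalg.norm(h2-np.mean(Ks,0)))
B=[T(p,.1115) for p in((118,180),(253,192),(244,264),(108,254))]
print('body',[(round(np.linalg.norm(B[i]-B[i-1]),4),round(ang(B[i]-B[i-1]),1)) for i in range(4)],np.mean(B,0))
fk=(T((32,200),.0655)+T((27,245),.0655))/2; tip=T((358,243),.096)
print('fork',fk,np.linalg.norm(fk-C),ang(C-fk),'tip',tip,np.linalg.norm(tip-C),ang(tip-C))
H=[R(p,.129) for p in((542,50),(580,42),(592,85),(553,95))]
print('head',[(round(np.linalg.norm(H[i]-H[i-1]),4),round(ang(H[i]-H[i-1]),1)) for i in range(4)],np.mean(H,0))
print('shank@rack top', R((541,108),.045), 'rack',[R(p,.045) for p in((484,55),(597,75),(632,412),(525,428))])
print('side shank',S2((542,165),.045),'head bottom front', S2((543,90),.105),'head top centre',S2((546,56),.129))
E
```

```text
edges [(np.float64(0.1644), np.float64(-6.5)), (np.float64(0.1294), np.float64(-96.4)), (np.float64(0.1648), np.float64(173.7)), (np.float64(0.1299), np.float64(83.4))]
block C top [0.53874254 0.07781391]
side [(np.float64(0.1634), np.float64(-7.0)), (np.float64(0.1277), np.float64(-96.6)), (np.float64(0.1638), np.float64(172.4)), (np.float64(0.126), np.float64(83.2))] [0.53491938 0.08156501]
hole [0.60504158 0.07182582] [0.60402361 0.07101939] [ 0.06629904 -0.00598808] 0.0665689096796684 174.83908655053605 side 0.06990425525872625
body [(np.float64(0.0339), np.float64(-7.8)), (np.float64(0.0611), np.float64(-96.8)), (np.float64(0.0329), np.float64(172.2)), (np.float64(0.0611), np.float64(84.1))] [0.53924364 0.0792461 ]
fork [0.54938508 0.1542982 ] 0.07722118144531384 -97.92165506757398 tip [5.30205617e-01 4.93602029e-04] 0.07779015811096068 -96.30050143618095
head [(np.float64(0.0213), np.float64(10.0)), (np.float64(0.0176), np.float64(-79.5)), (np.float64(0.0205), np.float64(-168.3)), (np.float64(0.0182), np.float64(103.0))] [ 0.62681363 -0.24925981]
shank@rack top [ 0.62874809 -0.25058379] rack [array([ 0.65575149, -0.22470736]), array([ 0.64427118, -0.27845822]), array([ 0.48110999, -0.284542  ]), array([ 0.47501604, -0.23396252])]
side shank [ 0.6269213  -0.25080718] head bottom front [ 0.6268168  -0.24954664] head top centre [ 0.62729359 -0.25256154]
```

Call:
play_rows:
  series:
    - [2.7,-2.6,0.1,-8]
    - [5.4,-5.2,0.2,-16]
    - [8.1,-7.8,0.3,-24]
    - [10.8,-10.4,0.4,-32]
    - [13.5,-13,0.5,-40]
    - [16.2,-15.6,0.6,-48]
    - [18.9,-18.2,0.7,-56]
    - [21.6,-20.8,0.8,-64]
    - [24.3,-23.4,0.9,-72]
    - [27,-26,1,-80]

```text
time: 1.1
tool_pos: [0.357, -0.2461, 0.221]
ee_rot: [-180.0, -0.0, 97.1]
wrist_force: [1.1, 0.4, -0.1]
finger_gap: 0.0855
gripper_force: 0.0
```

```bash
cat >> h.py <<'E'
def plan(x,y,z,yaw):
    # shift in tool axes (cm) and turn about tool z (deg, mod 360) from the measured pose to a target, tool down
    from scipy.spatial.transform import Rotation as Ro
    s=r.state();R=Ro.from_euler('xyz',s['ee_rot'],degrees=True).as_matrix()
    print('t',round(s['time'],2),'pos',s['tool_pos'].round(4),'rot',s['ee_rot'].round(2),'q',s['qpos'].round(1),'F',s['wrist_force'].round(1),'M',s['moment'].round(2),'gap',round(s['finger_gap'],4),s['gripper_force'])
    print('shift',((np.array([x,y,z])-s['tool_pos'])@R*100).round(2),'turn',round(-(yaw-s['ee_rot'][2])%360,1))
E
python3 -c "
from h import *
plan(.5385,.0785,.16,-96.5)"
```

```text
t 1.1 pos [ 0.357  -0.2461  0.221 ] rot [-179.99   -0.     97.09] q [-52.  -23.7 -22.4  91.3  -0.   30.9] F [ 1.1  0.4 -0.1] M [-0.01 -0.02 -0.04] gap 0.0855 0.0
shift [29.97 22.02  6.1 ] turn 193.6
```

Call:
play_rows:
  series:
    - [3,2.2,0,-8.3]
    - [6,4.4,0,-16.6]
    - [9,6.6,0,-24.9]
    - [12,8.8,0,-33.2]
    - [15,11,0,-41.5]
    - [18,13.2,0,-49.8]
    - [21,15.4,0.5,-58.1]
    - [24,17.6,1,-66.4]
    - [27,19.8,1.5,-74.7]
    - [30,22,2,-83]

```text
time: 2.1
tool_pos: [0.5401, 0.0778, 0.2007]
ee_rot: [-180.0, -0.0, -179.9]
wrist_force: [0.6, -1.4, -0.7]
finger_gap: 0.0851
gripper_force: 0.0
```

Call:
play_rows:
  series:
    - [0,0,0.4,-8.3]
    - [0,0,0.8,-16.6]
    - [0,0,1.2,-24.9]
    - [0,0,1.6,-33.2]
    - [0,0,2,-41.5]
    - [0,0,2.4,-49.8]
    - [0,0,2.8,-58.1]
    - [0,0,3.2,-66.4]
    - [0,0,3.6,-74.7]
    - [0,0,4,-83]

```text
time: 3.1
tool_pos: [0.5395, 0.0763, 0.1607]
ee_rot: [180.0, -0.0, -96.9]
wrist_force: [0.2, -0.3, 0.6]
finger_gap: 0.0857
gripper_force: 0.0
```

```bash
python3 -c "
from h import *
plan(.5385,.0785,.075,-96.5)"
```

```text
t 3.1 pos [0.5395 0.0763 0.1607] rot [179.96  -0.   -96.88] q [ -5.7  -3.7 -11.6  82.2  -0.  -88.8] F [ 0.2 -0.3  0.6] M [-0.02 -0.    0.03] gap 0.0857 0.0
shift [-0.21  0.12  8.57] turn 359.6
```

Call:
play_rows:
  series:
    - [-0.2,0.1,3,-0.4]
    - [-0.2,0.1,5.5,-0.4]
    - [-0.2,0.1,7,-0.4]
    - [-0.2,0.1,8,-0.4]
    - [-0.2,0.1,8.6,-0.4]
    - [-0.2,0.1,8.6,-0.4]

```text
time: 3.7
tool_pos: [0.5389, 0.0783, 0.0751]
ee_rot: [180.0, -0.0, -96.8]
wrist_force: [0.0, 0.2, 0.1]
finger_gap: 0.0852
gripper_force: 0.0
```

Call:
play_rows:
  claw: -0.1
  series:
    - [0,0,0,0]
    - [0,0,0,0]
    - [0,0,0,0]
    - [0,0,0,0]

```text
time: 4.1
tool_pos: [0.5393, 0.0783, 0.0757]
ee_rot: [-180.0, -0.0, -96.8]
wrist_force: [-0.9, -0.4, 0.0]
finger_gap: 0.0382
gripper_force: 0.0
```

```bash
python3 - <<'E'
from h import *
plan(.5385,.0785,.075,-96.5)
b=cam('side');c=cam('top')
A=cv2.resize(b['pixels'][170:310,180:320],None,fx=4,fy=4,interpolation=cv2.INTER_CUBIC)
cv2.imwrite('pics/g1.png',A)
E
```

```text
t 4.1 pos [0.5393 0.0783 0.0757] rot [-1.7996e+02 -1.0000e-02 -9.6820e+01] q [ -5.5  -1.9 -18.7  73.2  -0.  -88.7] F [-0.9 -0.4  0. ] M [ 0.04 -0.05  0.03] gap 0.0382 0.0
shift [-0.01  0.08  0.07] turn 359.7
```

View pics/g1.png

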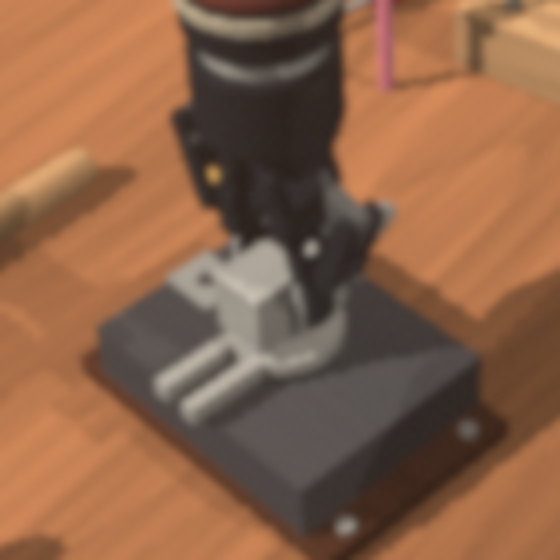

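The fingers straddle the anvil body (crop 270,290), gap 38 mm, nothing else touched. Now grip.

Call:
play_rows:
  claw: -1
  series:
    - [0,0,0,0]
    - [0,0,0,0]
    - [0,0,0,0]
    - [0,0,0,0]

```text
time: 4.6
tool_pos: [0.5386, 0.0784, 0.0756]
ee_rot: [180.0, -0.0, -96.8]
wrist_force: [-5.5, 0.5, 5.0]
finger_gap: 0.0335
gripper_force: 59.3
```

```bash
python3 -c "
from h import *
plan(.5385,.0785,.0735,173.5)"
```

```text
t 4.6 pos [0.5386 0.0784 0.0756] rot [ 1.7996e+02 -1.0000e-02 -9.6830e+01] q [ -5.5  -1.9 -18.7  73.2  -0.  -88.7] F [-5.5  0.5  5. ] M [ 0.09  0.92 -0.2 ] gap 0.0335 59.2879843711853
shift [-0.01  0.01  0.21] turn 89.7
```

Call:
play_rows:
  series:
    - [0,0,0.01,5]
    - [0,0,0.02,10]
    - [0,0,0.03,15]
    - [0,0,0.035,20]
    - [0,0,0.045,25]
    - [0,0,0.05,30]
    - [0,0,0.06,35]
    - [0,0,0.07,40]
    - [0,0,0.08,45]
    - [0,0,0.08,45]

```text
time: 5.6
tool_pos: [0.5376, 0.0788, 0.0748]
ee_rot: [179.9, -0.1, -141.9]
wrist_force: [-9.1, 0.8, 9.0]
finger_gap: 0.033
gripper_force: 59.8
```

Call:
play_rows:
  series:
    - [0,0,0.01,5]
    - [0,0,0.02,10]
    - [0,0,0.03,15]
    - [0,0,0.035,20]
    - [0,0,0.045,25]
    - [0,0,0.05,30]
    - [0,0,0.06,35]
    - [0,0,0.07,40]
    - [0,0,0.07,40]
    - [0,0,0.07,40]

```text
time: 6.6
tool_pos: [0.5373, 0.0795, 0.0741]
ee_rot: [179.9, -0.2, 178.2]
wrist_force: [-11.2, 5.3, 10.0]
finger_gap: 0.0336
gripper_force: 60.0
```

```bash
python3 - <<'E'
from h import *
plan(.5385,.0785,.0735,173.5)
b=cam('side');c=cam('top')
A=cv2.resize(b['pixels'][200:310,190:310],None,fx=5,fy=5,interpolation=cv2.INTER_CUBIC)
cv2.imwrite('pics/g2.png',A)
E
```

```text
t 6.6 pos [0.5373 0.0795 0.0741] rot [179.91  -0.19 178.23] q [ -5.4  -1.9 -18.8  73.2   0.1  -3.7] F [-11.2   5.3  10. ] M [ 1.06  2.49 -0.01] gap 0.0336 60.03280162811279
shift [-0.13 -0.09  0.06] turn 4.7
```

View pics/g2.png

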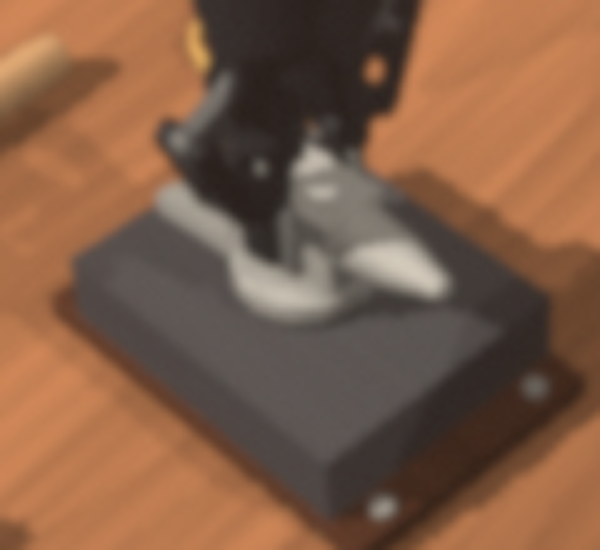

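The anvil turned with the gripper; the horn tip (crop 440,285) now points nearly to the robot side. I'll finish the last few degrees, then release and look.

Call:
play_rows:
  series:
    - [0,0,0.005,2.5]
    - [0,0,0.01,4.5]
    - [0,0,0.01,4.5]
    - [0,0,0.01,4.5]

```text
time: 7.1
tool_pos: [0.5372, 0.0795, 0.074]
ee_rot: [179.9, -0.2, 173.8]
wrist_force: [-10.2, 5.7, 12.2]
finger_gap: 0.0334
gripper_force: 59.9
```

Call:
play_rows:
  claw: 1
  series:
    - [0,0,0,0]
    - [0,0,0,0]
    - [0,0,0,0]
    - [0,0,0,0]
    - [0,0,-3,0]
    - [0,0,-6,0]
    - [0,0,-9,0]
    - [0,-5,-9,0]
    - [0,-10,-9,0]
    - [0,-14,-9,0]

```text
time: 8.1
tool_pos: [0.5234, -0.0629, 0.1641]
ee_rot: [-180.0, 0.1, 173.7]
wrist_force: [0.6, -0.8, -0.2]
finger_gap: 0.0857
gripper_force: 0.0
```

```bash
python3 - <<'E'
from h import *
plan(.627,-.250,.16,173.5)
b=cam('side');c=cam('top')
A=cv2.resize(c['pixels'][178:282,185:265],None,fx=5,fy=5,interpolation=cv2.INTER_CUBIC)
B=cv2.resize(b['pixels'][215:310,200:300],None,fx=4,fy=4,interpolation=cv2.INTER_CUBIC)
im=np.zeros((520,800,3),np.uint8);im[:,:400]=A;im[:380,400:]=B
cv2.imwrite('pics/g3.png',im)
E
```

```text
t 8.1 pos [ 0.5234 -0.0629  0.1641] rot [-1.7996e+02  6.0000e-02  1.7369e+02] q [-21.1  -7.  -14.3  82.6  -0.  -14.8] F [ 0.6 -0.8 -0.2] M [ 0.02 -0.01 -0.03] gap 0.0857 0.0
shift [-12.35 -17.46   0.43] turn 0.2
```

View pics/g3.png

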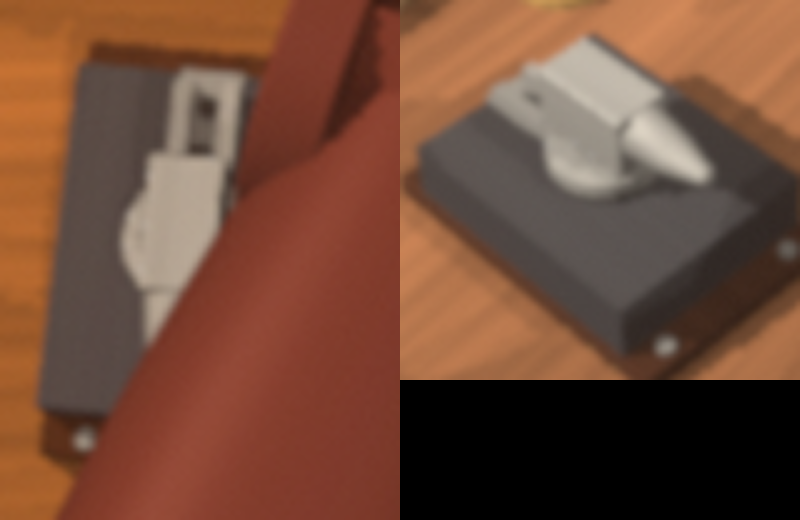

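```bash
python3 - <<'E'
from h import *
c=ld('top');s=ld('side')
print('blue',tri(c,(401,177),s,(324,138)),'pink',tri(c,(331,161),s,(276,159)))
print('pin head centre',tri(c,(365.5,178),s,(309,149)))
plan(.627,-.250,.16,-169)
E
```

```text
blue [ 0.63428993 -0.33439402  0.10263573] pink [ 0.67515011 -0.17632405  0.10383048]
pin head centre [ 0.62893775 -0.25245005  0.11278325]
t 8.2 pos [ 0.5233 -0.0651  0.1637] rot [-1.7992e+02  3.0000e-02  1.7340e+02] q [-21.3  -7.  -14.3  82.6  -0.1 -14.7] F [-0.5 -0.   0. ] M [ 0.06  0.03 -0.02] gap 0.085 0.0
shift [-12.43 -17.18   0.4 ] turn 342.4
```

Call:
play_rows:
  claw: -0.1
  series:
    - [-2,-3,-1,-3]
    - [-5,-7,-1,-6]
    - [-8,-11,-1,-10]
    - [-11,-15,-1,-14]
    - [-12.4,-17.2,-1,-17.6]
    - [-12.4,-17.2,-1,-17.6]
    - [-12.4,-17.2,-1,-17.6]

```text
time: 8.9
tool_pos: [0.6278, -0.2452, 0.173]
ee_rot: [179.9, -0.0, -168.8]
wrist_force: [-0.4, 0.5, -0.6]
finger_gap: 0.0385
gripper_force: 0.0
```

```bash
python3 - <<'E'
from h import *
plan(.627,-.250,.096,-169)
b=cam('side');c=cam('top')
A=cv2.resize(c['pixels'][178:282,185:265],None,fx=5,fy=5,interpolation=cv2.INTER_CUBIC)
B=cv2.resize(b['pixels'][110:210,265:365],None,fx=4,fy=4,interpolation=cv2.INTER_CUBIC)
im=np.zeros((520,800,3),np.uint8);im[:,:400]=A;im[:400,400:]=B
cv2.imwrite('pics/g4.png',im)
E
```

```text
t 8.9 pos [ 0.6278 -0.2452  0.173 ] rot [ 1.7995e+02 -4.0000e-02 -1.6879e+02] q [-32.4  19.   14.2  85.3   0.  -43.6] F [-0.4  0.5 -0.6] M [ 0.02 -0.02  0.03] gap 0.0385 0.0
shift [ 0.17 -0.46  7.7 ] turn 0.2
```

View pics/g4.png

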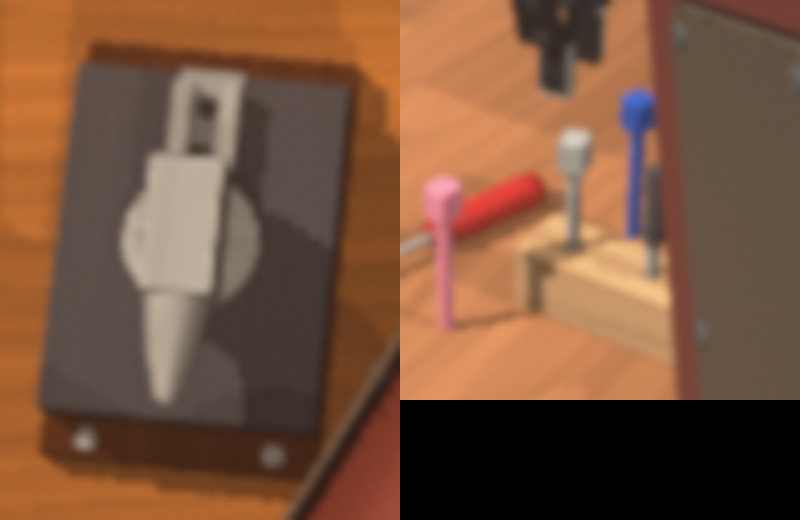

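```bash
python3 - <<'E'
from h import *
c=ld('top');s=ld('side')
f=lambda p,o,k:(np.array(p)+.5)/k-.5+o
T=lambda p,z:atz(c,*f(p,[185,178],5),z)[:2]
ang=lambda v:np.degrees(np.arctan2(v[1],v[0]))
C=np.array([.5383,.0788])
fk=(T((182,70),.064)+T((245,74),.064))/2; tip=T((162,404),.096)
print('fork',fk,np.linalg.norm(fk-C),'tip',tip,np.linalg.norm(tip-C),ang(tip-fk),ang(tip-C),ang(C-fk))
B=[T(p,.110) for p in((148,153),(226,157),(213,295),(143,290))]
print('body',[(round(np.linalg.norm(B[i]-B[i-1]),4),round(ang(B[i]-B[i-1]),1)) for i in range(4)],np.mean(B,0))
# model overlay: fit yaw, offsets by edge comparison
def model(yaw,C):
    R=np.array([[np.cos(yaw),-np.sin(yaw)],[np.sin(yaw),np.cos(yaw)]])
    P=[[-.031,-.017,.11],[-.031,.017,.11],[.031,.017,.11],[.031,-.017,.11],[.082,0,.096],[-.076,.0155,.064],[-.076,-.0155,.064]]
    return [list(C+R@np.array(p[:2]))+[p[2]] for p in P]
for y in (170,173.5,177):
    print(y,((px(c,model(np.radians(y),C))-[185,178]+.5)*5-.5).round(0).tolist())
K=[T(p,.05) for p in((80,65),(350,87),(318,432),(40,408))]
print(np.mean(K,0))
E
```

```text
fork [0.61920673 0.06798608] 0.08162621579276455 tip [0.45960465 0.0898735 ] 0.07947063025511521 172.19131325438659 171.99030005470863 172.38701807550189
body [(np.float64(0.0624), np.float64(-2.4)), (np.float64(0.0353), np.float64(-94.6)), (np.float64(0.063), np.float64(174.1)), (np.float64(0.0314), np.float64(84.2))] [0.53903055 0.07859988]
170 [[156.0, 153.0], [231.0, 163.0], [208.0, 298.0], [133.0, 287.0], [155.0, 409.0], [251.0, 89.0], [186.0, 80.0]]
173.5 [[152.0, 154.0], [227.0, 161.0], [213.0, 296.0], [137.0, 290.0], [166.0, 410.0], [242.0, 86.0], [176.0, 81.0]]
177 [[147.0, 156.0], [223.0, 158.0], [217.0, 294.0], [141.0, 292.0], [177.0, 411.0], [232.0, 84.0], [166.0, 82.0]]
[0.53874254 0.07781391]
```

Call:
play_rows:
  series:
    - [0.2,-0.5,2,0]
    - [0.2,-0.5,4,0]
    - [0.2,-0.5,6,0]
    - [0.2,-0.5,7,0]
    - [0.2,-0.5,7.7,0]
    - [0.2,-0.5,7.7,0]

```text
time: 9.6
tool_pos: [0.6266, -0.25, 0.0964]
ee_rot: [180.0, -0.0, -168.7]
wrist_force: [-0.1, -0.3, -0.3]
finger_gap: 0.0384
gripper_force: 0.0
```

```bash
python3 -c "
from h import *
plan(.627,-.250,.096,-169)"
```

```text
t 9.6 pos [ 0.6266 -0.25    0.0964] rot [ 1.7998e+02 -3.0000e-02 -1.6870e+02] q [-32.8  20.    7.5  77.5  -0.  -44.1] F [-0.1 -0.3 -0.3] M [0.03 0.03 0.02] gap 0.0384 0.0
shift [-0.04 -0.01  0.04] turn 0.3
```

Stake overlay matches yaw ≈173.5° (square with block). Grip the pin.

Call:
play_rows:
  claw: -1
  series:
    - [0,0,0,0]
    - [0,0,0,0]
    - [0,0,0,0]
    - [0,0,0,0]
    - [0,0,0,0]

```text
time: 10.1
tool_pos: [0.6275, -0.251, 0.098]
ee_rot: [-179.9, 0.1, -168.7]
wrist_force: [0.0, 1.6, 6.1]
finger_gap: 0.0172
gripper_force: 59.2
```

Call:
play_rows:
  series:
    - [0,0,-0.5,0]
    - [0,0,-1.5,0]
    - [0,0,-2.5,0]
    - [0,0,-3.5,0]
    - [0,0,-5,0]
    - [0,0,-7,0]
    - [0,0,-9,0]
    - [0,0,-9,0]

```text
time: 10.9
tool_pos: [0.6283, -0.2516, 0.1911]
ee_rot: [-179.8, 0.2, -168.7]
wrist_force: [1.1, -1.0, -0.3]
finger_gap: 0.017
gripper_force: 58.6
```

```bash
python3 - <<'E'
from h import *
plan(.6035,.0718,.185,173.5)
b=cam('side')
B=cv2.resize(b['pixels'][60:210,240:390],None,fx=4,fy=4,interpolation=cv2.INTER_CUBIC)
cv2.imwrite('pics/g5.png',B)
E
```

```text
t 10.9 pos [ 0.6283 -0.2516  0.1911] rot [-179.76    0.24 -168.72] q [-32.9  19.   16.1  86.8  -0.  -44.1] F [ 1.1 -1.  -0.3] M [-0.02 -0.03  0.03] gap 0.017 58.58792245388031
shift [-3.89 32.2   0.5 ] turn 17.8
```

View pics/g5.png

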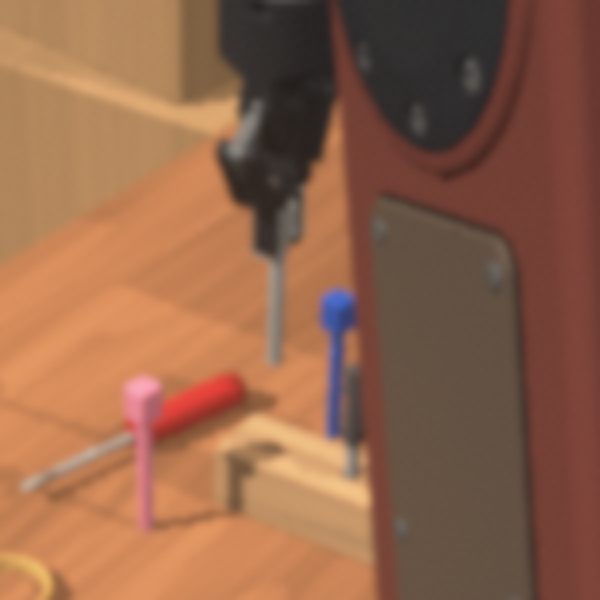

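Pin is held upright by its head, foot at crop (275,360), clear of the rack. Carry it to above the hole.

Call:
play_rows:
  series:
    - [-0.4,3.5,0,2]
    - [-0.8,7,0,4]
    - [-1.2,10.5,0,6]
    - [-1.6,14,0,8]
    - [-2,17.5,0,10]
    - [-2.5,21,0,12]
    - [-3,24.5,0,14]
    - [-3.4,28,0,16]
    - [-3.8,30.5,0,17.8]
    - [-3.9,32.2,0,17.8]

```text
time: 11.95
tool_pos: [0.6015, 0.0746, 0.1856]
ee_rot: [180.0, -0.1, 173.5]
wrist_force: [0.8, 0.3, -0.2]
finger_gap: 0.017
gripper_force: 58.8
```

Call:
play_rows:
  series:
    - [0,0,1,0]
    - [0,0,2,0]
    - [0,0,2.8,0]
    - [0,0,2.8,0]
    - [0,0,2.8,0]

```text
time: 12.45
tool_pos: [0.602, 0.0719, 0.1582]
ee_rot: [-180.0, -0.0, 173.4]
wrist_force: [0.3, -0.0, -0.7]
finger_gap: 0.0172
gripper_force: 58.8
```

```bash
python3 - <<'E'
from h import *
plan(.6035,.0718,.145,173.5)
b=cam('side');c=cam('top')
A=cv2.resize(c['pixels'][170:260,190:270],None,fx=5,fy=5,interpolation=cv2.INTER_CUBIC)
B=cv2.resize(b['pixels'][180:280,200:280],None,fx=5,fy=5,interpolation=cv2.INTER_CUBIC)
im=np.zeros((500,800,3),np.uint8);im[:450,:400]=A;im[:,400:]=B
cv2.imwrite('pics/g6.png',im)
E
```

```text
t 12.45 pos [0.602  0.0719 0.1582] rot [-1.7999e+02 -4.0000e-02  1.7342e+02] q [-5.5  7.  -0.9 82.1 -0.   1.1] F [ 0.3 -0.  -0.7] M [ 0.02 -0.03 -0.05] gap 0.0172 58.79514276981354
shift [-0.15  0.01  1.32] turn 359.9
```

View pics/g6.png

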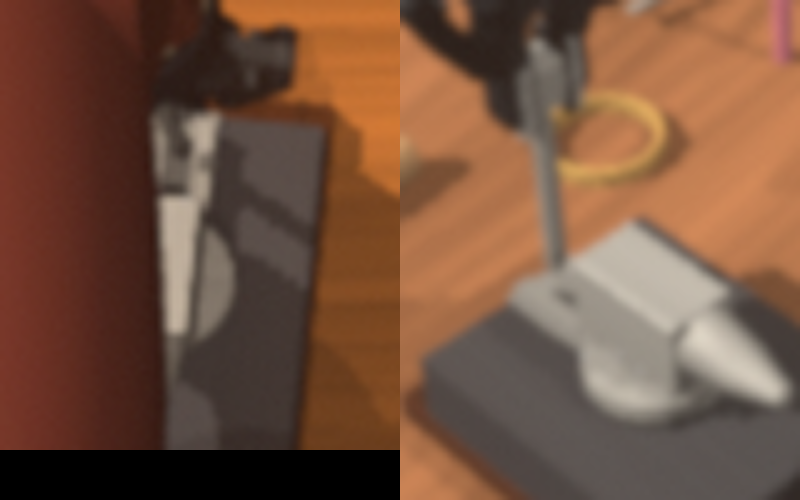

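```bash
python3 - <<'E'
from h import *
s=ld('side');c=ld('top');p=r.state()['tool_pos']
f=lambda p,o,k:(np.array(p)+.5)/k-.5+o
P=np.array([[p[0],p[1],p[2]-.083],[p[0],p[1],p[2]]])
q=(px(s,P)-[200,180]+.5)*5-.5+[400,0];print('expect foot, tcp px',q.round(0))
print('foot at z',atz(s,*f([556-400,267],[200,180],5),p[2]-.083))
print('hole', atz(s,*f([568-400,297],[200,180],5),.052))
print('hole old side',atz(s,*f([146,98],[195,215],4),.052))
for h in([.6035,.0718,.052],[.602,.0716,.052]):
  print(((px(s,[h])-[200,180]+.5)*5-.5+[400,0]).round(0),((px(c,[h])-[190,170]+.5)*5-.5).round(0))
E
```

```text
expect foot, tcp px [[554. 261.]
 [538. 114.]]
foot at z [0.59902426 0.07460065 0.07610187]
hole [0.60062513 0.0679029  0.052     ]
hole old side [0.60402361 0.07101939 0.052     ]
[[557. 299.]] [[183. 150.]]
[[560. 300.]] [[184. 153.]]
```

Call:
play_rows:
  series:
    - [-0.1,0,0.5,0]
    - [-0.1,0,1,0]
    - [-0.1,0,1.4,0]
    - [-0.1,0,1.7,0]
    - [-0.1,0,1.9,0]
    - [-0.1,0,1.9,0]

```text
time: 13.15
tool_pos: [0.603, 0.0726, 0.1393]
ee_rot: [-180.0, -0.0, 173.5]
wrist_force: [0.2, 0.1, 0.5]
finger_gap: 0.0172
gripper_force: 58.8
```

Call:
play_rows:
  series:
    - [0,0,0.1,0]
    - [0,0,0.2,0]
    - [0,0,0.3,0]
    - [0,0,0.4,0]
    - [0,0,0.5,0]

```text
time: 13.65
tool_pos: [0.6032, 0.0726, 0.1346]
ee_rot: [-180.0, 0.0, 173.5]
wrist_force: [0.8, 0.1, -0.3]
finger_gap: 0.0173
gripper_force: 58.8
```

Between the prongs without contact; continue gently.

Call:
play_rows:
  series:
    - [0,0,0.05,0]
    - [0,0,0.1,0]
    - [0,0,0.15,0]
    - [0,0,0.2,0]
    - [0,0,0.2,0]

```text
time: 14.15
tool_pos: [0.6032, 0.0725, 0.1326]
ee_rot: [-180.0, 0.0, 173.5]
wrist_force: [-1.0, -1.0, -1.3]
finger_gap: 0.0172
gripper_force: 58.8
```

```bash
python3 -c "
from h import *
plan(.6035,.0718,.103,173.5)"
```

```text
t 14.15 pos [0.6032 0.0725 0.1326] rot [-179.99    0.    173.48] q [-5.5  7.5 -3.  79.5 -0.   1.1] F [-1.  -1.  -1.3] M [-0.13 -0.06 -0.  ] gap 0.0172 58.763360381126404
shift [-0.04 -0.07  2.96] turn 360.0
```

Call:
play_rows:
  series:
    - [0,0,0.07,0]
    - [0,0,0.14,0]
    - [0,0,0.21,0]
    - [0,0,0.28,0]
    - [0,0,0.35,0]
    - [0,0,0.4,0]

```text
time: 14.75
tool_pos: [0.6032, 0.0725, 0.1286]
ee_rot: [-180.0, 0.0, 173.5]
wrist_force: [0.3, -0.6, -0.5]
finger_gap: 0.0169
gripper_force: 58.8
```

Call:
play_rows:
  series:
    - [0,0,0.12,0]
    - [0,0,0.24,0]
    - [0,0,0.36,0]
    - [0,0,0.48,0]
    - [0,0,0.6,0]
    - [0,0,0.72,0]
    - [0,0,0.84,0]
    - [0,0,0.95,0]

```text
time: 15.55
tool_pos: [0.6032, 0.0725, 0.1191]
ee_rot: [-180.0, 0.0, 173.5]
wrist_force: [0.5, -1.6, -0.2]
finger_gap: 0.0172
gripper_force: 58.9
```

```bash
python3 -c "
from h import *
plan(.6035,.0718,.103,173.5)"
```

```text
t 15.55 pos [0.6032 0.0725 0.1191] rot [-179.99    0.    173.48] q [-5.5  7.8 -4.2 78.1 -0.   1.1] F [ 0.5 -1.6 -0.2] M [-0.32 -0.1   0.02] gap 0.0172 58.85292112827301
shift [-0.04 -0.07  1.61] turn 360.0
```

In the hole. On down, easing 0.4 mm sideways towards zero side force.

Call:
play_rows:
  series:
    - [0,-0.04,0.15,0]
    - [0,-0.04,0.3,0]
    - [0,-0.04,0.45,0]
    - [0,-0.04,0.6,0]
    - [0,-0.04,0.75,0]
    - [0,-0.04,0.9,0]
    - [0,-0.04,1.05,0]
    - [0,-0.04,1.2,0]
    - [0,-0.04,1.3,0]
    - [0,-0.04,1.35,0]

```text
time: 16.55
tool_pos: [0.6031, 0.0722, 0.1055]
ee_rot: [-180.0, -0.0, 173.5]
wrist_force: [-0.3, -0.4, -1.4]
finger_gap: 0.0171
gripper_force: 58.8
```

Call:
play_rows:
  series:
    - [0,0,0.05,0]
    - [0,0,0.1,0]
    - [0,0,0.15,0]
    - [0,0,0.2,0]

```text
time: 16.95
tool_pos: [0.6031, 0.0722, 0.1037]
ee_rot: [-180.0, 0.0, 173.5]
wrist_force: [-0.1, 0.0, -1.3]
finger_gap: 0.0171
gripper_force: 58.8
```

```bash
python3 -c "
from h import *
plan(.6035,.0718,.103,173.5)"
```

```text
t 16.95 pos [0.6031 0.0722 0.1037] rot [-180.      0.    173.48] q [-5.5  8.1 -5.4 76.5 -0.   1. ] F [-0.1  0.  -1.3] M [ 0.03  0.02 -0.02] gap 0.0171 58.755027651786804
shift [-0.04 -0.03  0.07] turn 360.0
```

Call:
play_rows:
  series:
    - [0,0,0.03,0]
    - [0,0,0.06,0]
    - [0,0,0.09,0]
    - [0,0,0.09,0]

```text
time: 17.35
tool_pos: [0.6032, 0.0722, 0.1031]
ee_rot: [-180.0, 0.0, 173.5]
wrist_force: [-0.5, 0.8, 1.8]
finger_gap: 0.0174
gripper_force: 59.1
```

Call:
play_rows:
  series:
    - [0,0,0.02,0]
    - [0,0,0.04,0]
    - [0,0,0.04,0]

```text
time: 17.65
tool_pos: [0.6034, 0.0721, 0.103]
ee_rot: [-180.0, 0.0, 173.5]
wrist_force: [-1.3, -0.7, 5.7]
finger_gap: 0.0171
gripper_force: 59.6
```

Firm bottom at the expected height (foot ≈20 mm). Release and withdraw.

Call:
play_rows:
  claw: -0.1
  series:
    - [0,0,-0.04,0]
    - [0,0,-0.04,0]
    - [0,0,-0.04,0]
    - [0,0,-0.04,0]
    - [0,0,-1,0]
    - [0,0,-2.5,0]
    - [0,0,-5,0]
    - [0,0,-8,0]
    - [0,0,-10,0]
    - [0,0,-10,0]

```text
time: 18.65
tool_pos: [0.605, 0.072, 0.2077]
ee_rot: [180.0, 0.4, 173.5]
wrist_force: [0.5, -0.7, -0.2]
finger_gap: 0.0386
gripper_force: 0.0
```

Call:
play_rows:
  series:
    - [0,-4,0,0]
    - [0,-8,0,0]
    - [0,-12,0,0]
    - [0,-16,0,0]
    - [0,-20,0,0]
    - [0,-24,0,0]
    - [0,-24,0,0]

```text
time: 19.35
tool_pos: [0.575, -0.1706, 0.2022]
ee_rot: [-179.9, -0.0, 173.2]
wrist_force: [0.3, 0.4, 0.3]
finger_gap: 0.0382
gripper_force: 0.0
```

```bash
python3 - <<'E'
from h import *
b=cam('side');c=cam('top')
A=cv2.resize(c['pixels'][178:282,185:265],None,fx=5,fy=5,interpolation=cv2.INTER_CUBIC)
B=cv2.resize(b['pixels'][195:300,205:305],None,fx=4,fy=4,interpolation=cv2.INTER_CUBIC)
im=np.zeros((520,800,3),np.uint8);im[:,:400]=A;im[:420,400:]=B
cv2.imwrite('pics/g7.png',im)
h=[[.6033,.072,z] for z in(.064,.110,.134)]
print(((px(c,h)-[185,178]+.5)*5-.5).round(0).tolist(),((px(b,h)-[205,195]+.5)*4-.5+[400,0]).round(0).tolist())
E
```

```text
[[205.0, 105.0], [196.0, 83.0], [191.0, 71.0]] [[504.0, 164.0], [497.0, 101.0], [493.0, 67.0]]
```

View pics/g7.png

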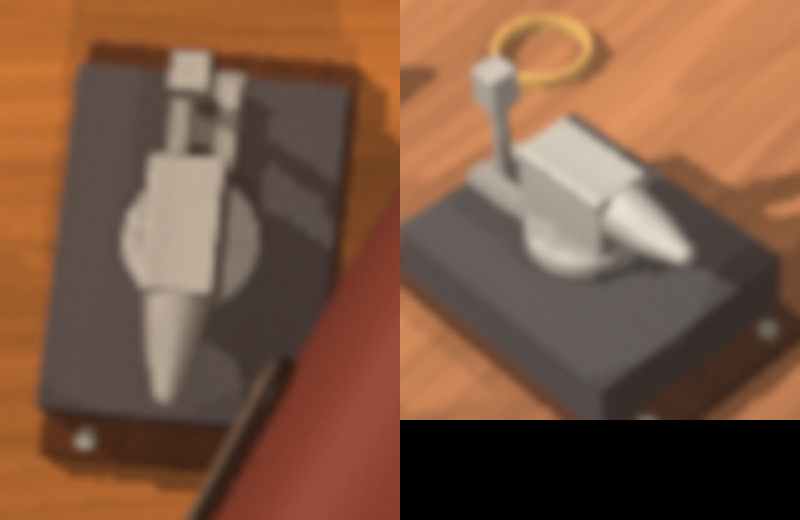

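The pin's head top at crop (190,70) and side (493,67) matches the predicted home position. The shank stands between the prongs and the anvil is still square. Handing in.

```bash
python3 -c "
from h import *
print(r.job_done())"
```

```text
the job is handed in; nothing more can be done
None
```

The stake is screwed down square to the block's front (to about 1° by camera), the index pin is fully home between the prongs and released, and the job was handed in at about 19.5 s; no verdict was returned.

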